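Sort the loose screw caps into the wash tubs

TASK

Slide the cover of the left tub fully open, then sort the four loose black screw caps by size: push the two wide ones and the two narrow ones off the side edges of the board into the two tubs, each size into the tub that has the sample cap of that size on the pedestal at its far end. Slide the caps along the board, do not lift them; leave the cover open, and leave the bottle, the beaker and the tube rack where they stand.

Things in the scene. Friction and masses are not known exactly. Their poses are not given: they have to be found in the camera images.
- station: fixed sorting station: level grey board, 280 mm long in its own y, 258 mm clear in x between two aluminium rims (12 mm thick, 10 mm above the board) on its near and far (+x) sides. Its left (+y) and right edges, 140 mm from the centre, are open; close beyond each lies a long steel tub. Origin on the bench under the board's centre; at yaw 0 x points away from the robot, y left
- board_top (a point): centre of the board's top surface, 75 mm above the bench
- left_tub (a point): centre of the inner floor of the left (+y) tub, 190 mm from the board's centre and 5 mm above the bench; inside it is 252 mm long (x) and 86 mm wide (y), walls 5 mm, rim 66 mm above the bench (9 mm below the board's top). It has the sliding cover
- right_tub (a point): the same for the right (-y) tub, at 190 mm to the other side; same size, always open, no cover
- cover (a joint): flat aluminium cover on the left tub, 4 mm thick, its top at 71 mm above the bench; slides outward (station +y, away from the board) on runners, 0 = tub shut, 0.088 m = stop, tub fully open. Moves with about 2 N of friction, stays where it is left, starts open by up to 15 mm
- cover_ridge (a point): middle of the top of the grey ridge on the cover, 95 mm above the bench; the ridge is 110 mm long in station x, 12 mm thick in y and stands 24 mm above the cover, over the tub's centre line when shut (50 mm outward of the board's edge); moves with the cover
- pattern_wide: fixed sample of the wide cap (50 mm diameter, 24 mm tall, black) on a pedestal, its underside 75 mm above the bench, at the far (+x) end of the tub meant for wide caps: 165 mm in station x and +190 or -190 mm in station y from the station's origin. Not to be sorted. Origin at the centre of its underside
- pattern_narrow: fixed sample of the narrow cap (30 mm diameter, 24 mm tall, black) on the pedestal at the far end of the other tub, the one meant for narrow caps. Not to be sorted. Origin at the centre of its underside
- wide_a: loose black screw cap (wide), 50 mm in diameter and 24 mm tall, about 22 g, lying flat with its closed top up on the board; origin at the centre of its underside
- wide_b: loose black screw cap (wide), 50 mm in diameter and 24 mm tall, about 22 g, lying flat with its closed top up on the board; origin at the centre of its underside
- narrow_a: loose black screw cap (narrow), 30 mm in diameter and 24 mm tall, about 12 g, lying flat with its closed top up on the board; origin at the centre of its underside
- narrow_b: loose black screw cap (narrow), 30 mm in diameter and 24 mm tall, about 12 g, lying flat with its closed top up on the board; origin at the centre of its underside
- wide_a_mid (a point): centre of that cap, 12 mm above its underside
- wide_b_mid (a point): centre of that cap, 12 mm above its underside
- narrow_a_mid (a point): centre of that cap, 12 mm above its underside
- narrow_b_mid (a point): centre of that cap, 12 mm above its underside
- reagent_bottle: bystander: glass bottle with a red cap, 66 mm in diameter, 130 mm tall, on the bench beyond the board's far rim; origin at the centre of its underside
- beaker: bystander: clear beaker, 70 mm in diameter, 90 mm tall, on the bench beyond the board's far rim; origin at the centre of its underside
- tube_rack: bystander: white tube rack, 60 x 140 x 59 mm high, long side along the right tub, on the bench outside the right tub; origin at the centre of its underside
Not all that is in view belongs to the job. What is shaped like the wide_a but blue, turquoise or yellow is not meant.

How it is judged:
On the way:
1. the cover of the left tub is slid open, with no cap yet off the board (value of joint cover above 0.075 m and height (world z) of each of wide_a_mid, wide_b_mid, narrow_a_mid, narrow_b_mid above 0.075 m), for 0.2 s.
At the end, for the whole second after the job is handed in: The cover is open by at least 75 mm (of 88); both wide caps stay inside the tub whose pedestal carries the wide sample, and both narrow caps inside the other tub, all with their centres below the tub's rim (value of joint cover above 0.075 m and ((y of pattern_wide in the frame of station above 0 m and x of wide_a_mid in the frame of left_tub between -0.128 and 0.128 m and y of wide_a_mid in the frame of left_tub between -0.045 and 0.045 m and z of each of wide_a_mid, wide_b_mid in the frame of left_tub below 0.058 m and x of wide_b_mid in the frame of left_tub between -0.128 and 0.128 m and y of wide_b_mid in the frame of left_tub between -0.045 and 0.045 m and x of narrow_a_mid in the frame of right_tub between -0.128 and 0.128 m and y of narrow_a_mid in the frame of right_tub between -0.045 and 0.045 m and z of each of narrow_a_mid, narrow_b_mid in the frame of right_tub below 0.058 m and x of narrow_b_mid in the frame of right_tub between -0.128 and 0.128 m and y of narrow_b_mid in the frame of right_tub between -0.045 and 0.045 m) or (y of pattern_wide in the frame of station below 0 m and x of wide_a_mid in the frame of right_tub between -0.128 and 0.128 m and y of wide_a_mid in the frame of right_tub between -0.045 and 0.045 m and z of each of wide_a_mid, wide_b_mid in the frame of right_tub below 0.058 m and x of wide_b_mid in the frame of right_tub between -0.128 and 0.128 m and y of wide_b_mid in the frame of right_tub between -0.045 and 0.045 m and x of narrow_a_mid in the frame of left_tub between -0.128 and 0.128 m and y of narrow_a_mid in the frame of left_tub between -0.045 and 0.045 m and z of each of narrow_a_mid, narrow_b_mid in the frame of left_tub below 0.058 m and x of narrow_b_mid in the frame of left_tub between -0.128 and 0.128 m and y of narrow_b_mid in the frame of left_tub between -0.045 and 0.045 m))); the robot touches nothing.
It fails at once if a cap is lifted off the board (its centre more than 25 mm above where it lay) (height (world z) of any of wide_a_mid, wide_b_mid, narrow_a_mid, narrow_b_mid above 0.112 m).
It fails at once if the bottle, the beaker or the tube rack is shifted by more than 30 mm or tipped (distance of any of reagent_bottle, beaker, tube_rack from where it was at the start of the episode above 0.03 m or angle between any of reagent_bottle, beaker, tube_rack's own z axis and vertical above 0.35 rad).
It also fails if it takes over 64 s, if anything falls off the work surface, if the arm or the gripper's body presses on something with over 40 N, if the wrist force passes 120 N, or if a joint passes its speed limit or range.

ROBOT

A 7-joint arm with a two-finger parallel gripper is mounted at the origin on the work surface. World frame = base frame: x ahead of the robot, y to its left, z up, the work surface at z = 0. Lengths are in m, angles in rad, forces in N, time in s.
With the tool pointing down it reaches from about 0.4 to 0.85 m from the base axis. Payload 6.9 kg.
Tool frame: the origin (TCP) lies midway between the tips of the shut fingers; the grasp point (between the pads) lies behind it (ctrl.pinch_z is the z of the grasp point in the tool frame, in m); z points along the fingers, y is the line along which they close (so a half turn about z gives the same grasp; the last joint's range is limited). The gripper opens to 85 mm and grips with 20 to 120 N. Pads are 22 mm wide; open, the fingers measure 114 mm over their backs; the gripper's body (76 mm by 85 mm) begins 54 mm behind the grasp point. The pads swing forward as they close: fully open they stand 13 mm farther back than shut.
Start: joints at [-1.119, 0.507, -0.238, 1.5, 0.126, 1.149, -0.155], TCP at [0.212, 0.588, 0.231] pointing down, gripper open.
Joint ranges: [-3.08, 3.08], [-0.24, 2.05], [-1.43, 1.35], [0, 2.5], [-1.52, 4.66], [0.17, 1.96], [-2.89, 2.89]. Speed limits (rad/s): [2.39, 2.39, 3.14, 3.14, 3.14, 3.14, 3.14].

INTERFACE

Orientations are given as a unit quaternion [w, x, y, z].
In Python, from station import ctrl, get_state, vision, ticket, models gives the robot as it stands. Calls block until the motion is done:
- ctrl.movep(position, orientation): joint-space move of the TCP to a pose.
- ctrl.movel(position, frame=None, max_speed=0.15): straight line of the TCP; frame=None keeps the orientation; max_speed is the mean speed in m/s.
- ctrl.set_joints(angles): joint-space move.
- ctrl.ungrasp() and ctrl.close_gripper(force=None): open the fingers fully, or close them until they stop; force is the grip in N (None keeps the last).
- ctrl.pause(seconds).
- ctrl.ik(position, orientation): joint angles nearest the present ones, or None.
- get_state(): the state.
- vision.grab_frame(name): name is "side" or "top" or "wrist"; returns (picture, depth): 400x640x3 uint8, blue, green, red; 400x640 float32, m along the optical axis (not along the pixel's ray), 0 where there is no reading.
- vision.camera_info(name): a dict with "mtx" (3x3 intrinsics, pixels), "R" (3x3) and "t" (3): a world point X has camera coordinates R X + t; the wrist camera has in their place "hand_eye" (4x4, takes a point from camera to tool coordinates, whose origin is the TCP and whose axes are the flange's). Camera axes: x right, y down, z forward; pixel columns grow to the right and rows downward; lengths in m; the calibration is good to about 2 mm. A picture is of the moment at which its call begins: read the wrist's pose just before it. camera_info takes no time and is no camera call.
A pose or a line that the arm cannot do raises ctrl.Unreachable and nothing moves.
- ticket.close_job(): hands the job in; it is judged then, once.
Trained networks look in the newest picture that a camera, given by its name, has taken for a name from the list of things; names that differ only in an ending like _2 or _b are one class to them, and where a whole thing is asked for, a point or a joint stands for the part that bears it (a point fixed in the world has none). Each returns a list of dicts, best first, with "p" (0 to 1); they miss things now and then, are a little off and sometimes report something else, mostly with a low value. They report only what shows in the picture. A call takes as long as a camera call. They do not tell look-alikes from the thing itself.
- models.recognise(camera, target): "point" ([column, row] in pixels, amid what is visible of it).
- models.masks_of(camera, target): "mask" (400x640 bool, what is visible of it) and "point" ([column, row] in pixels, amid what is visible of it).
The state is a dict: "time": time; "qpos": joint angles; "qd": joint speeds; "tau": joint torques, N m; "tcp_pos": TCP position; "eef_rot": TCP orientation; "contact_force": force on the tool from outside, world axes, zero at the start; "wrist_torque": the same for the moment, N m; "width": finger opening in m; "gripper_force": force on a finger pad.
Only numpy, scipy, OpenCV 4.12 (cv2) and the standard library are available. Lean on these libraries where they do the work, as an engineer would, in place of code of your own. Each camera call takes 0.05 s, during which the arm holds its last target. There are 200 camera calls.

## Working session

There is one attempt and no reset: what is moved stays moved. The work goes in short steps, each a Python script; the robot and the scene stay as the last script left them, time stands still between calls to the robot, and variables do not carry over. Pictures are saved under pics/ and viewed, at most 10 in all, crops included, and the job is handed in when it is done.

```bash
ls; mkdir -p pics; cat > h.py <<'E'
import numpy as np, cv2
from station import ctrl, get_state, vision, ticket, models
def px2w(cam,info,depth,uv):
    u,v=int(round(uv[0])),int(round(uv[1]))
    p=depth[max(v-1,0):v+2,max(u-1,0):u+2]; p=p[p>0]
    if not len(p): return None
    return ray(info,uv,np.median(p))
def ray(info,uv,d):
    K=info["mtx"]; c=np.linalg.inv(K)@np.array([uv[0],uv[1],1.])*d
    return np.array(info["R"]).T@(c-np.array(info["t"]))
def at_z(info,uv,z):
    a=ray(info,uv,0.);b=ray(info,uv,1.); s=(z-a[2])/(b[2]-a[2]); return a+s*(b-a)
E
python3 - <<'E'
from h import *
s=get_state();print(s["time"],s["eef_rot"],ctrl.pinch_z)
for c in ("top","side"):
    im,d=vision.grab_frame(c);cv2.imwrite(f"pics/{c}0.png",im);np.save(f"pics/{c}0.npy",d)
    i=vision.camera_info(c);print(c,np.round(at_z(i,(320,200),0),3))
    for n in ("wide_a","narrow_a","pattern_wide","pattern_narrow","cover_ridge","station","reagent_bottle","beaker","tube_rack"):
        print(n,[(np.round(r["point"]).tolist(),round(r["p"],2),np.round(px2w(c,i,d,r["point"]),3).tolist() if px2w(c,i,d,r["point"]) is not None else None) for r in models.recognise(c,n)])
E
```

```text
pics
0.0 [-1.29285970e-04  1.72029712e-01  9.85091363e-01 -8.76161531e-04] -0.0187
top [ 0.602 -0.031  0.   ]
wide_a [([318.0, 217.0], 0.92, [0.543, -0.028, 0.099]), ([253.0, 128.0], 0.82, [0.795, 0.153, 0.026]), ([321.0, 294.0], 0.7, [0.36, -0.036, 0.025]), ([332.0, 168.0], 0.61, [0.664, -0.062, 0.098]), ([371.0, 292.0], 0.58, [0.365, -0.162, 0.024])]
narrow_a [([340.0, 194.0], 0.58, [0.599, -0.08, 0.1]), ([313.0, 207.0], 0.55, [0.57, -0.016, 0.075])]
pattern_wide [([388.0, 137.0], 0.85, [0.746, -0.2, 0.099])]
pattern_narrow [([238.0, 148.0], 0.54, [0.715, 0.175, 0.099]), ([317.0, 211.0], 0.22, [0.557, -0.025, 0.099])]
cover_ridge [([238.0, 220.0], 0.87, [0.534, 0.166, 0.093]), ([314.0, 207.0], 0.6, [0.57, -0.016, 0.075]), ([242.0, 146.0], 0.4, [0.719, 0.164, 0.099])]
station [([314.0, 207.0], 0.66, [0.571, -0.017, 0.075]), ([238.0, 149.0], 0.5, [0.713, 0.174, 0.1])]
reagent_bottle [([290.0, 140.0], 0.62, [0.735, 0.044, 0.104])]
beaker [([338.0, 130.0], 0.85, [0.796, -0.079, 0.008])]
tube_rack [([438.0, 207.0], 0.9, [0.575, -0.329, 0.058]), ([318.0, 218.0], 0.58, [0.54, -0.029, 0.09
[... 275 characters left out ...]
.1]), ([311.0, 171.0], 0.53, [0.602, -0.069, 0.099]), ([316.0, 288.0], 0.18, [0.545, 0.173, 0.072])]
pattern_wide [([261.0, 128.0], 0.78, [0.742, -0.188, 0.1])]
pattern_narrow [([214.0, 266.0], 0.83, [0.709, 0.182, 0.1]), ([338.0, 197.0], 0.66, [0.538, -0.008, 0.1])]
cover_ridge [([313.0, 286.0], 0.97, [0.55, 0.171, 0.073]), ([317.0, 241.0], 0.45, [0.561, 0.083, 0.076]), ([367.0, 200.0], 0.23, [0.484, -0.011, 0.1])]
station [([317.0, 242.0], 0.61, [0.561, 0.085, 0.076])]
reagent_bottle [([222.0, 218.0], 0.79, [0.738, 0.072, 0.088])]
beaker [([234.0, 173.0], 0.79, [0.76, -0.048, 0.084]), ([280.0, 173.0], 0.53, [0.662, -0.052, 0.099])]
tube_rack [([338.0, 120.0], 0.62, [0.589, -0.356, 0.027])]
```

```bash
python3 - <<'E'
from h import *
im=cv2.imread("pics/top0.png");cv2.imwrite("pics/crop.png",cv2.resize(im[100:310,180:470],None,fx=2.7,fy=2.7,interpolation=cv2.INTER_CUBIC))
i=vision.camera_info("top");d=np.load("pics/top0.npy")
# heightmap segmentation: caps at z~.099
vv,uu=np.mgrid[0:400,0:640];K=i["mtx"]
c=np.stack([(uu-K[0,2])/K[0,0]*d,(vv-K[1,2])/K[1,1]*d,d],-1)
W=(c-i["t"])@i["R"]
np.save("pics/W.npy",W)
m=((W[...,2]>.0875)&(W[...,2]<.11)&(d>0)).astype(np.uint8)
n,l,st,ce=cv2.connectedComponentsWithStats(m)
for k in range(1,n):
    if st[k,4]>15:
        P=W[l==k];print(ce[k].round(),st[k,4],P.mean(0).round(4),(np.ptp(P,axis=0)).round(3), im[l==k].mean(0).round())
P=W[(abs(W[...,2]-.075)<.003)&(d>0)&(abs(W[...,1])<.25)]
print(cv2.minAreaRect((P[:,:2]*1000).astype(np.float32)))
E
```

```text
[342. 120.] 51 [ 0.7932 -0.0852  0.09  ] [0.039 0.066 0.006] [139. 143. 142.]
[389. 134.] 326 [ 0.7537 -0.2044  0.0984] [0.05  0.05  0.016] [13. 13. 12.]
[290. 138.] 243 [0.7413 0.0442 0.0972] [0.051 0.058 0.022] [103. 111.  98.]
[339. 137.] 50 [ 0.7487 -0.0788  0.09  ] [0.039 0.066 0.007] [126. 126. 122.]
[239. 150.] 129 [0.7108 0.171  0.0979] [0.03  0.03  0.016] [16. 16. 15.]
[333. 171.] 330 [ 0.6583 -0.0628  0.0987] [0.049 0.047 0.016] [13. 12. 11.]
[341. 193.] 131 [ 0.6011 -0.0835  0.0982] [0.031 0.03  0.017] [14. 13. 12.]
[239. 215.] 239 [0.5461 0.1632 0.0945] [0.108 0.021 0.012] [66. 66. 64.]
[318. 219.] 347 [ 0.5373 -0.0285  0.099 ] [0.049 0.048 0.016] [15. 15. 14.]
[316. 243.] 129 [ 0.4804 -0.0246  0.0988] [0.029 0.029 0.012] [15. 14. 13.]
[595. 394.] 112 [ 0.1539 -0.6422  0.0981] [0.021 0.045 0.022] [63. 67. 61.]
((611.3085327148438, -15.350616455078125), (367.58050537109375, 464.18414306640625), 6.528553485870361)
```

View pics/crop.png

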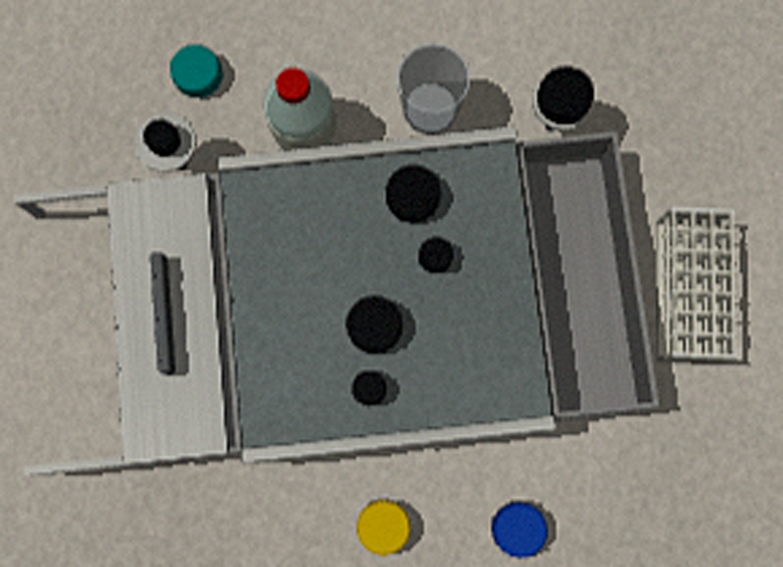

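View pics/side0.png

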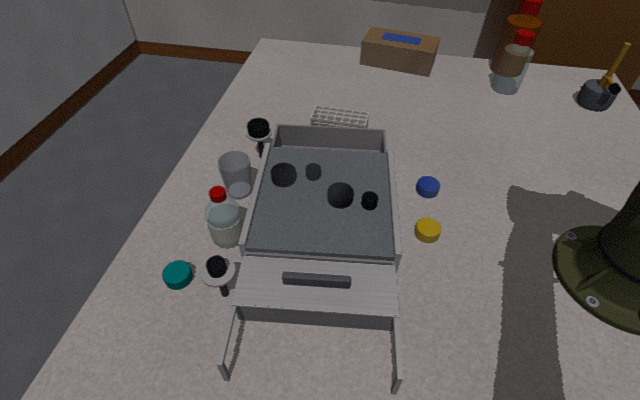

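The picture shows the wide sample on the right pedestal (crop 565,95) and the narrow sample on the left one (160,138). The four black caps on the board are wide at crop (413,195) and (375,325), and narrow at (436,255) and (370,388). The teal, yellow and blue caps are decoys on the bench. So wide goes right and narrow goes left, and each cap has a clear straight path along station y.

```bash
cat >> h.py <<'E'
yaw=np.arctan2(.0429,.3754); C=np.array([.5683,-.0354])
X=np.array([np.cos(yaw),np.sin(yaw)]);Y=np.array([-X[1],X[0]])
def w(x,y,z): return [*(C+x*X+y*Y),z]
def toS(p): q=np.array(p[:2])-C; return np.array([q@X,q@Y])
def q(phi): return [0,np.cos(phi/2),np.sin(phi/2),0]
E
python3 - <<'E'
from h import *
best=None
for s in (1,-1):
    Q=q(yaw+s*np.pi/2)
    js=[ctrl.ik(w(*p),Q) for p in [(0,.165,.2),(0,.26,.083),(.086,.01,.082),(.086,-.155,.082),(-.086,-.03,.082),(-.086,.155,.082)]]
    print(s,[None if j is None else np.round(j,2).tolist() for j in js])
    if all(j is not None for j in js):
        m=max(abs(j[6]) for j in js)
        if best is None or m<best[0]: best=(m,s)
s=best[1];print("use",s);open("s.txt","w").write(str(s));Q=q(yaw+s*np.pi/2)
ctrl.close_gripper()
ctrl.movep(w(0,.165,.16),Q); ctrl.movel(w(0,.165,.083))
f0=np.array(get_state()["contact_force"]);print(f0.round(1))
ctrl.movel(w(0,.25,.083),max_speed=.08)
for y in np.arange(.25,.272,.003):
    ctrl.movel(w(0,y,.083),max_speed=.08); st=get_state();f=(np.array(st["contact_force"])-f0)[:2]@Y
    print(round(y,3),round(f,1),toS(st["tcp_pos"]).round(4))
    if f<-8: break
ctrl.movel(w(0,y-.012,.083)); ctrl.movel(w(0,y-.012,.15))
print(get_state()["time"])
i=vision.camera_info("top");im,d=vision.grab_frame("side");cv2.imwrite("pics/side1.png",im)
E
```

```text
1 [[-0.4, 0.44, 0.19, 1.71, -0.1, 0.99, -0.06], [-0.49, 0.6, 0.08, 1.8, -0.07, 0.75, -0.25], [-0.16, 0.7, 0.25, 1.61, -0.21, 0.86, 0.29], [0.08, 0.76, 0.26, 1.48, -0.22, 0.94, 0.52], [-0.05, 0.5, 0.23, 2.04, -0.19, 0.62, 0.42], [-0.37, 0.48, 0.13, 2.08, -0.11, 0.59, -0.05]]
-1 [[0.13, 0.49, -0.62, 1.71, 0.32, 1.05, 2.66], [-0.03, 0.67, -0.66, 1.8, 0.52, 0.86, 2.32], [0.33, 0.74, -0.61, 1.6, 0.49, 0.95, 2.81], [-0.28, 1.03, 1.15, 1.48, -0.96, 1.26, -2.04], [-0.56, 0.79, 1.15, 2.05, -0.92, 0.95, -1.93], [0.14, 0.53, -0.62, 2.07, 0.48, 0.69, 2.46]]
use 1
[ 0.4 -0.5  0.2]
0.25 0.4 [-0.      0.2497]
0.253 0.5 [1.000e-04 2.531e-01]
0.256 0.3 [0.     0.2563]
0.259 -0.0 [0.     0.2595]
0.262 -2.1 [0.     0.2618]
0.265 -9.3 [0.     0.2619]
8.0583
```

View pics/side1.png

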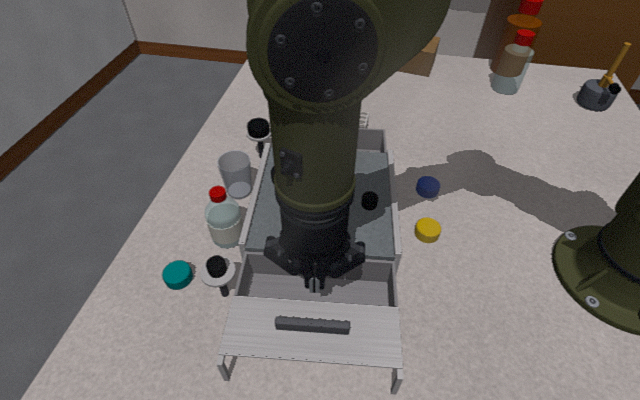

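The cover has reached its stop, with the ridge now at pixel (312,325), and the tub is open. Next I push the narrow caps left.

```bash
cat >> h.py <<'E'
Q=q(yaw+np.pi/2)
def push(x,y,r,s):
    y0=y-s*(r+.025)
    ctrl.movel(w(x,toS(get_state()["tcp_pos"])[1],.135),max_speed=.25)
    ctrl.movel(w(x,y0,.135),max_speed=.25)
    ctrl.movel(w(x,y0,.082),max_speed=.2)
    ctrl.movel(w(x,s*.152,.082),max_speed=.1)
    ctrl.movel(w(x,s*.152,.135),max_speed=.25)
    print(get_state()["time"])
def caps():
    im,d=vision.grab_frame("top");i=vision.camera_info("top")
    vv,uu=np.mgrid[0:400,0:640];K=i["mtx"]
    c=np.stack([(uu-K[0,2])/K[0,0]*d,(vv-K[1,2])/K[1,1]*d,d],-1);W=(c-i["t"])@i["R"]
    m=((im.max(2)<45)&(d>0)&(W[...,2]<.12)).astype(np.uint8)
    n,l,st,ce=cv2.connectedComponentsWithStats(m)
    for k in range(1,n):
        P=W[l==k]
        if st[k,4]>60: print(ce[k].round(),st[k,4],toS(P.mean(0)).round(3),P[:,2].max().round(3))
    return im
E
python3 - <<'E'
from h import *
push(.0271,-.0515,.015,1); push(-.0861,.0207,.015,1)
im=caps();cv2.imwrite("pics/t1.png",cv2.resize(im[100:310,180:470],None,fx=2.7,fy=2.7))
E
```

```text
13.275
17.35
[18.  8.] 382 [1.342 1.447] -0.737
[56.  9.] 96 [1.314 1.251] -0.739
[38. 17.] 100 [1.278 1.344] -0.74
[65. 22.] 85 [1.236 1.202] -0.74
[51. 31.] 77 [1.194 1.271] -0.74
[  7. 128.] 93 [0.691 1.474] -0.74
[389. 135.] 338 [ 0.163 -0.188] 0.105
[240. 151.] 134 [0.163 0.188] 0.103
[333. 172.] 344 [ 0.084 -0.038] 0.104
[228. 185.] 64 [0.091 0.233] 0.073
[255. 208.] 81 [0.026 0.173] 0.034
[318. 220.] 348 [-0.032  0.01 ] 0.107
[631. 390.] 124 [-0.501 -0.676] 0.075
[307. 397.] 61 [-0.447  0.082] 0.015
```

View pics/t1.png

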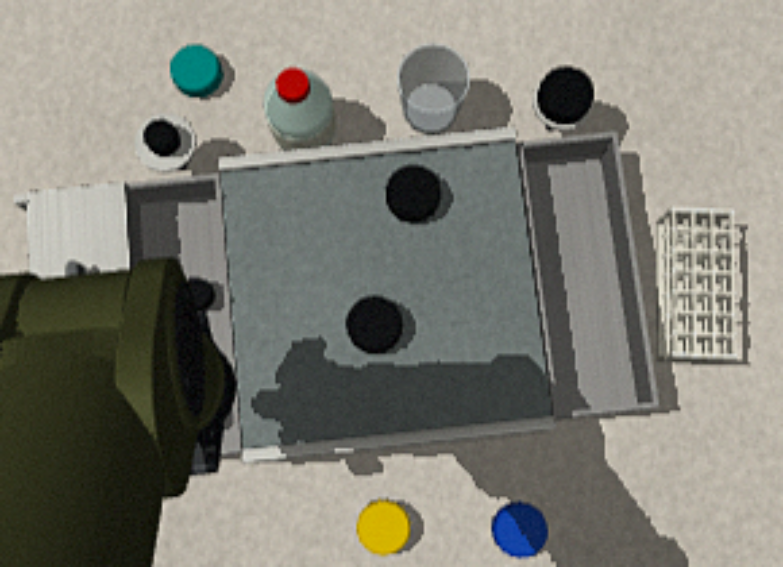

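The first narrow cap lies in the left tub (crop 200,293). The second is off the board and hidden under the arm. Now the wide ones go right.

```bash
python3 - <<'E'
from h import *
push(-.031,.0104,.025,-1); push(.085,-.0374,.025,-1)
ctrl.movel(w(0,-.1,.2),max_speed=.25);ctrl.movep(w(-.1,.0,.3),Q)
print(get_state()["time"])
im=caps();cv2.imwrite("pics/t2.png",cv2.resize(im[100:310,180:470],None,fx=2.7,fy=2.7))
im,d=vision.grab_frame("side");cv2.imwrite("pics/s2.png",im)
E
```

```text
21.3333
25.3333
26.6833
[34. 12.] 829 [1.312 1.365] -0.734
[ 8. 51.] 195 [1.103 1.486] -0.738
[33. 80.] 95 [0.931 1.355] -0.737
[  4. 143.] 68 [0.613 1.482] -0.736
[389. 135.] 336 [ 0.163 -0.188] 0.103
[240. 151.] 135 [0.163 0.188] 0.103
[382. 170.] 138 [ 0.088 -0.167] 0.059
[231. 219.] 240 [0.002 0.233] 0.073
[211. 220.] 97 [-0.002  0.272] 0.096
[253. 209.] 121 [0.026 0.177] 0.035
[398. 214.] 314 [-0.028 -0.195] 0.035
[256. 252.] 121 [-0.089  0.177] 0.035
[631. 390.] 125 [-0.501 -0.676] 0.076
```

View pics/t2.png

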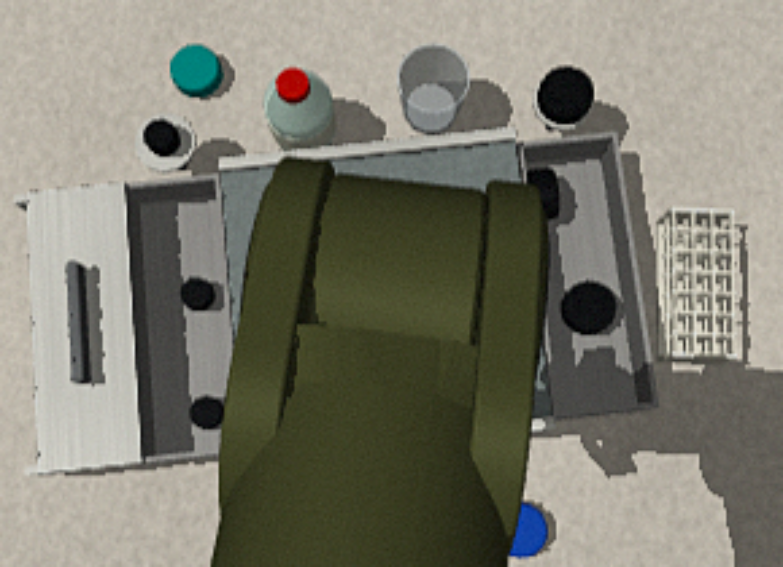

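View pics/s2.png

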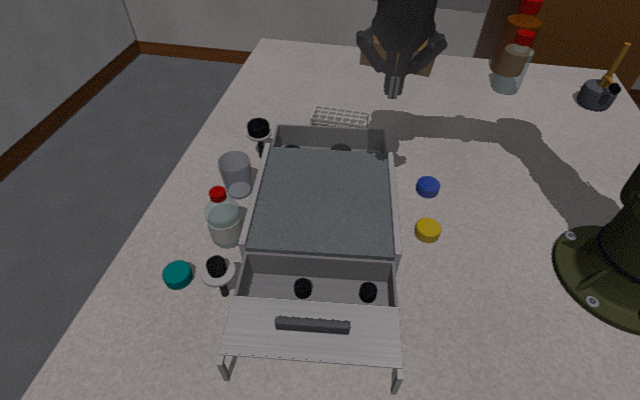

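The pictures show both narrow caps in the left tub (side view 302,288 and 368,292). Both wide caps are in the right tub: one lies flat (top crop 588,307), the other stands on edge against the inner wall with its top at 59 mm, below the rim. The board is clear, the cover is open, and the bottle, beaker and rack have not moved.

```bash
python3 -c "
from h import *
ctrl.pause(.5);print(ticket.close_job())"
```

```text
the job is handed in; nothing more can be done
None
```

I slid the left cover to its stop, pushed both narrow caps into the left tub and both wide caps into the right tub, and handed the job in at about 27 s; the hand-in call returned no verdict.

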